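# Count along the jar rack and push the honey into the third gap

### The job

Starting at the red end of the jar rack, run a fingertip along the flat rail behind the gaps, keeping it on the rail past the black clips, to count to the third gap; every gap counts, full or empty. Then push the honey jar (amber, yellow lid) across the counter into that third gap until it is fully home against the back stop, standing upright. Do not pick the jar up, and leave everything else on the counter where it is.

Things in the scene. Friction and masses are not known exactly. Their poses are not given: they have to be found in the camera images.
- honey_jar: The jar of amber honey with a yellow lid, on the counter in front of the rack, left or right. 58 mm across, 56 mm high (glass to 43 mm, lid 54 mm across above), about 0.22 kg. Origin: centre of its underside, z up. It slides on the counter.
- rack: Low steel-wire jar rack fixed to the counter, no floor. Five gaps, 72 mm clear, between six 6 mm wire dividers 45 mm high. Origin: on the counter, mid-width of gap 3, at the front of the back stop; x points into the gaps (away from the robot), y to the robot's left. Gaps 1 to 5 centred at y = +156, +78, 0, -78, -156 mm; gap 1 is at the red end (red bead, red rail clip), at +y.
- gap3_mouth (a point): Point on the counter in the open mouth of the third gap, mid-width, 73 mm in front of the back stop (rack x = -73 mm). Axes as the rack's. A jar stands on the counter itself; fully home it touches the stop wires, its centre 44 mm further in than this point.
- rail: Flat aluminium rail along the rack behind the stop, 24 mm deep (x), 66 mm above the counter; a clip 16 mm long, flush with its top, marks each divider (red at the first end, the others black). Origin: middle of its top face behind gap 3, at rack x = +24 mm. It is springy: gives about 1 mm per 2.5 N under a finger, at most 6 mm, and comes back.
- rail_gap1: The stretch of the rail behind the first gap, between the red end clip and the first black clip: a bare aluminium strip 24 mm deep (x) by 62 mm long (y). Origin: middle of its top face; axes as the rack's. It gives with the whole rail.
- clip_1_2: Black plastic clip on the rail at the divider between the first and second gaps, 26 mm (x) by 16 mm (y). Origin: middle of its top face, flush with the rail.
- rail_gap2: The stretch of the rail behind the second gap: a bare aluminium strip 24 mm deep (x) by 62 mm long (y). Origin: middle of its top face; axes as the rack's. It gives with the whole rail.
- clip_2_3: Black plastic clip on the rail at the divider between the second and third gaps, 26 mm (x) by 16 mm (y). Origin: middle of its top face, flush with the rail.
- rail_gap3: The stretch of the rail behind the third gap: a bare aluminium strip 24 mm deep (x) by 62 mm long (y). Origin: middle of its top face; axes as the rack's. It gives with the whole rail.
- jam_jar: jar of dark red jam with a white lid, the twin of the honey jar, standing on the counter in front of the rack on the other side. 58 mm across, 56 mm high (glass to 43 mm, lid 54 mm across above), about 0.22 kg. Origin: centre of its underside, z up. To be left alone.
- pesto_jar: jar of green pesto with a green lid, already home in the first or the fourth gap of the rack. 58 mm across, 56 mm high (glass to 43 mm, lid 54 mm across above), about 0.22 kg. Origin: centre of its underside, z up. To be left alone.
- cocoa_jar: jar of dark cocoa spread with a black lid, already home in the first or the fourth gap of the rack. 58 mm across, 56 mm high (glass to 43 mm, lid 54 mm across above), about 0.22 kg. Origin: centre of its underside, z up. To be left alone.
- mug: white mug, 80 mm across, 90 mm high, on the counter to the left. Origin: centre of its underside. To be left alone.
- bowl: terracotta bowl, 130 mm across, 55 mm high, on the counter to the left. Origin: centre of its underside. To be left alone.
- juice_a: small juice bottle, 52 mm across, 130 mm high, on the counter to the right. Origin: centre of its underside. To be left alone.
- juice_b: small juice bottle, 52 mm across, 130 mm high, on the counter to the right. Origin: centre of its underside. To be left alone.
- spreader: spreading spatula with a wooden handle, 200 mm long, lying flat on the counter to the right. To be left alone.
There are look-alikes about, which are no part of the job. What is shaped like the honey_jar but blue, pink or purple is not meant.

How it is judged:
On the way, in this order (a step that is already met when the one before it is completed fails the run):
1. a fingertip touches the rail behind the first gap (contact force between the fingers and rail_gap1 above 0.3 N and not (contact force between the fingers and clip_1_2 above 0.05 N)), for 0.1 s.
2. it passes the clip between the first and second gaps (contact force between the fingers and clip_1_2 above 0.3 N), for 0.04 s.
3. it touches the rail behind the second gap (contact force between the fingers and rail_gap2 above 0.3 N and not (contact force between the fingers and clip_1_2 above 0.05 N)), for 0.04 s.
4. it passes the clip between the second and third gaps (contact force between the fingers and clip_2_3 above 0.3 N), for 0.04 s.
5. it touches the rail behind the third gap (contact force between the fingers and rail_gap3 above 0.3 N and not (contact force between the fingers and clip_2_3 above 0.05 N)), for 0.04 s.
6. the honey jar stands fully home in the third gap (x of honey_jar in the frame of rack between -0.036 and -0.022 m and y of honey_jar in the frame of rack between -0.012 and 0.012 m and height (world z) of honey_jar below 0.006 m and angle between honey_jar's own z axis and vertical below 0.08 rad and linear speed of honey_jar below 0.02 m/s), for 0.2 s.
At the end, for the whole second after the job is handed in: The honey jar stands upright on the counter (tilt under 0.08 rad) at rest in the third gap, within 7 mm of touching the back stop and within 12 mm of the gap's centre line; the other jars are within 12 mm and the other things within 30 mm of where they began (all of step 6 and distance of each of jam_jar, pesto_jar, cocoa_jar from where it was at the start of the episode below 0.012 m and distance of each of mug, bowl, juice_a, juice_b, spreader from where it was at the start of the episode below 0.03 m).
It fails at once if the honey jar is lifted off the counter (height (world z) of honey_jar above 0.01 m).
It fails at once if the honey jar is tipped (angle between honey_jar's own z axis and vertical above 0.35 rad).
It fails at once if another jar is moved more than 12 mm (distance of any of jam_jar, pesto_jar, cocoa_jar from where it was at the start of the episode above 0.012 m).
It fails at once if another thing on the counter is moved more than 30 mm (distance of any of mug, bowl, juice_a, juice_b, spreader from where it was at the start of the episode above 0.03 m).
It also fails if it takes over 72 s, if anything falls off the work surface, if the arm or the gripper's body presses on something with over 40 N, if the wrist force passes 120 N, or if a joint passes its speed limit or range.

### The arm

A 6-joint arm with a two-finger parallel gripper is mounted at the origin on the work surface. World frame = base frame: x ahead of the robot, y to its left, z up, the work surface at z = 0. Lengths are in m, angles in rad, forces in N, time in s.
With the tool pointing down it reaches from about 0.325 to 0.85 m from the base axis. Payload 15.5 kg.
Tool frame: the origin (TCP) lies midway between the tips of the shut fingers; the grasp point (between the pads) lies 19 mm behind it (robot.tcp_to_grasp is the distance from the TCP to the grasp point, in m); x points along the fingers, y is the direction in which the jaws open and shut, and the axes are right-handed (so a half turn about x gives the same grasp; the last joint's range is limited). The gripper opens to 91 mm and grips with 3 to 60 N. Pads are 32 mm wide; open, the fingers measure 118 mm over their backs; the gripper's body (76 mm by 178 mm) begins 60 mm behind the grasp point.
Start: joints at [-1.405, 0.494, 1.345, -0, 1.302, -0.096], TCP at [0.161, -0.604, 0.214] pointing down, gripper open.
Joint ranges: [-2.91, 2.91], [-0.82, 2.16], [0.22, 2.67], [-1.22, 4.37], [0.12, 2.79], [-3.08, 3.08]. Speed limits (rad/s): [1.89, 1.89, 2.57, 3.01, 3.01, 3.01].

### API

Orientations are given as a unit quaternion [w, x, y, z].
In Python, from station import robot, get_image, outline_of, place_of gives the robot as it stands.
- The arm moves only by the tool move_arm, never from a script. Its argument "plan" is a list of rows, each a list of 3 entries, a list of its own where there are three numbers: the shift along the world's x, y, z normalised to -1 to 1, where 1 is 0.2 m, then the turn, a rotation vector about the world's x, y, z normalised to -1 to 1, where 1 is 180 degrees, then the opening, from 0 (shut) to 1 (fully open). A call has 1 to 10 rows; each row is the pose to reach, as a shift and turn from the pose commanded when the call began, turning the shorter way round; what a row does not reach only later rows make up. A row lasts 1/8 s, in which the tool goes at most 62.5 mm and 10.7 degrees, less where a joint would pass 70% of its speed; a pose out of reach is approached as far as the arm can. A call with a number of a shift or a turn outside -1 to 1 is refused whole. A call with a gripper value outside its range is refused whole. The fingers move at their own pace and stop on an object; "grip_force" is the grip in N (left out, the last holds). Time passes only in rows, so rows that repeat a pose let the fingers close. It gives the time, the measured TCP pose, the force and the opening at its end, in the units of the state.
- robot.read_state(): the state, without advancing time (a new reading comes with each control period).
- get_image(name): name is "scene" or "side" or "wrist"; returns a dict with "color" (384x512x3 uint8, red, green, blue), "camera_matrix" (3x3 intrinsics, pixels), "R" (3x3) and "t" (3): a world point X has camera coordinates R X + t; the wrist camera has in their place "hand_eye" (4x4, takes a point from camera to tool coordinates, whose origin is the TCP and whose axes are the tool frame's). Camera axes: x right, y down, z forward; pixel columns grow to the right and rows downward; lengths in m; the calibration is good to about 2 mm. A picture is of the moment at which its call begins: read the wrist's pose just before it. There is no depth.
- robot.finish_job(): hands the job in, once; it reports no verdict.
Trained networks look in a picture, given as the dict that the camera call returned (one of the last four; its "shot" number tells which), for a name from the list of things; names that differ only in an ending like _2 or _b are one class to them, and where a whole thing is asked for, a point or a joint stands for the part that bears it (a point fixed in the world has none). Each returns a list of dicts, best first, with "confidence" (0 to 1); they miss things now and then, are a little off and sometimes report something else, mostly with a low value. They report only what shows in the picture. A call takes as long as a camera call. They do not tell look-alikes from the thing itself.
- outline_of(target, picture): "pixels" (384x512 bool, what is visible of it).
- place_of(target, picture): "at" ([x, y, z] in m, in the coordinates of the camera as it stood for that picture, good to about 4 mm: a listed point, or the origin of a listed thing).
The state is a dict: "time_s": time; "qpos": joint angles; "qd": joint speeds; "joint_torque": joint torques, N m; "position": TCP position; "ee_rot": TCP orientation; "contact_force": force on the tool from outside, world axes, zero at the start; "moment": the same for the moment, N m; "grip_width": opening from 0.0 (shut) to 1.0 (fully open).
Only numpy, scipy, OpenCV 4.12 (cv2) and the standard library are available. Lean on these libraries where they do the work, as an engineer would, in place of code of your own. Each camera call takes 0.05 s, during which the arm holds its last target. There are 200 camera calls.

## Working session

There is one attempt and no reset: what is moved stays moved. The work goes in short steps, Python scripts to look and compute and a tool call to move; the robot and the scene stay as the last step left them, time stands still between calls to the robot, and variables do not carry over. Pictures are saved under pics/ and viewed, about 8 in all and at most 12, crops included, and the job is handed in when it is done.

Besides the shell and the picture viewer there is one more tool, called after "Request:" as name(argument=value, ...) on one line, values as JSON. move_arm: Moves the arm, as the interface text tells. Scaled input: -1 to 1 covers 0.2 m each way for a shift and 180 degrees each way for a turn. Its arguments: {"type":"object","properties":{"plan":{"type":"array"},"grip_force":{"type":"number"}},"required":["plan"]}

```bash
mkdir -p pics; ls
cat > h.py <<'E'
from station import robot, get_image, outline_of, place_of
import numpy as np, cv2
def save(p,n): cv2.imwrite('pics/'+n,p["color"][:,:,::-1])
def world(p,c): return np.array(p["R"]).T@(np.array(c)-np.array(p["t"]))
def proj(p,X):
    c=np.array(p["R"])@np.array(X)+np.array(p["t"]); u=np.array(p["camera_matrix"])@c; return u[:2]/u[2]
E
python3 - <<'E'
from h import *
s=robot.read_state(); print(s)
ps=[get_image(n) for n in("scene","side")]
cv2.imwrite('pics/a.png',np.hstack([p["color"] for p in ps])[:,:,::-1][:, :])
for n,p in zip(("scene","side"),ps):
    save(p,n+'.png')
    for t in ["honey_jar","rack","gap3_mouth","rail","rail_gap1","clip_1_2","rail_gap2","clip_2_3","rail_gap3","jam_jar","pesto_jar","cocoa_jar","mug","bowl","juice_a","spreader"]:
        print(n,t,[(world(p,d["at"]).round(3).tolist(),proj(p,world(p,d["at"])).round().tolist(),round(d["confidence"],2)) for d in place_of(t,p)[:3]])
E
```

```text
pics
{'time_s': 0.0, 'qpos': array([-1.40547987e+00,  4.94175942e-01,  1.34608514e+00,  9.37829275e-06,
        1.30251653e+00, -9.54871608e-02]), 'qd': array([-0.00114348,  0.00098842, -0.0004934 , -0.00095929, -0.00049425,
       -0.0010827 ]), 'joint_torque': array([ 3.83164690e-03, -8.78823137e+01, -3.81860411e+01,  7.10214092e-02,
        5.30951971e-02, -8.05810441e-05]), 'position': array([ 0.16111507, -0.60350384,  0.21335835]), 'ee_rot': array([-0.09152721, -0.70109181, -0.09236481,  0.70111467]), 'contact_force': array([ 0.03146151,  0.36881829, -0.24392847]), 'moment': array([ 0.03751192, -0.03543944, -0.02045723]), 'grip_width': 0.9998609470734456}
scene honey_jar [([0.524, 0.259, 0.001], [341.0, 253.0], 0.8), ([0.295, 0.178, -0.0], [349.0, 184.0], 0.77), ([0.553, 0.004, -0.001], [255.0, 222.0], 0.75)]
scene rack [([0.627, 0.005, -0.004], [241.0, 242.0], 0.8), ([0.65, 0.081, 0.068], [261.0, 246.0], 0.44), ([0.598, -0.079, 0.001], [222.0, 220.0], 0.43)]
scene gap3_mouth [([0.554, 0.005, -0.001], [255.0, 222.0], 0.59), ([0.656, 0.006, 0.062], [235.0, 236.0], 0.53)]
scene ra
[... 2070 characters left out ...]
58, 0.066], [190.0, 192.0], 0.38)]
side jam_jar [([0.444, -0.155, -0.003], [295.0, 189.0], 0.73), ([0.65, 0.005, 0.066], [221.0, 173.0], 0.37)]
side pesto_jar [([0.592, 0.16, -0.0], [204.0, 215.0], 0.76)]
side cocoa_jar [([0.629, -0.002, 0.001], [228.0, 189.0], 0.74), ([0.596, -0.076, -0.001], [248.0, 184.0], 0.67)]
side mug [([0.452, 0.378, -0.001], [183.0, 273.0], 0.9)]
side bowl [([0.596, 0.396, -0.001], [143.0, 255.0], 0.77)]
side juice_a [([0.588, -0.361, 0.003], [293.0, 155.0], 0.65), ([0.649, -0.392, -0.001], [285.0, 150.0], 0.5), ([0.596, 0.396, -0.004], [143.0, 256.0], 0.24)]
side spreader [([0.593, 0.162, -0.001], [203.0, 215.0], 0.59), ([0.648, 0.16, 0.065], [189.0, 192.0], 0.35)]
```

View pics/scene.png

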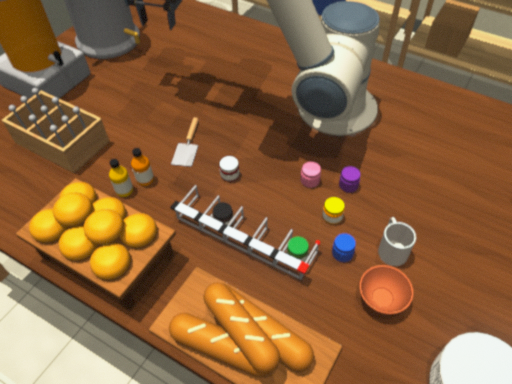

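View pics/side.png

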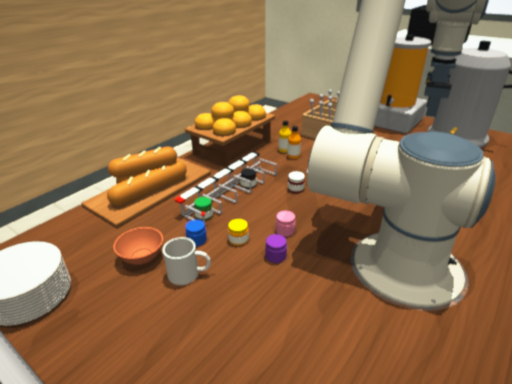

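Run:
```python
from h import *
from scipy.spatial.transform import Rotation as Ro
s=robot.read_state(); w,x,y,z=s["ee_rot"]; print(Ro.from_quat([x,y,z,w]).as_matrix().round(3))
p=get_image("scene"); q=get_image("side")
for n,P in(("scene",p),("side",q)):
    for t in("rail","rail_gap1","clip_1_2","rack","gap3_mouth","honey_jar"):
        print(n,t,[(world(P,d["at"]).round(3).tolist(),round(d["confidence"],2)) for d in place_of(t,P)])
im=p["color"].copy()
c=im[150:280,165:365]; cv2.imwrite('pics/crop.png',cv2.resize(c,None,fx=4,fy=4,interpolation=cv2.INTER_CUBIC)[:,:,::-1])
```

```text
[[-0.     0.258 -0.966]
 [-0.    -0.966 -0.258]
 [-1.    -0.     0.   ]]
scene rail [([0.655, 0.007, 0.066], 0.65), ([0.592, 0.404, -0.0], 0.25)]
scene rail_gap1 [([0.648, 0.163, 0.067], 0.62), ([0.65, 0.082, 0.065], 0.58), ([0.658, 0.008, 0.062], 0.45)]
scene clip_1_2 [([0.65, 0.12, 0.068], 0.5)]
scene rack [([0.55, 0.003, -0.002], 0.72), ([0.625, 0.004, -0.0], 0.57)]
scene gap3_mouth [([0.551, 0.004, -0.001], 0.7), ([0.441, -0.154, 0.0], 0.27)]
scene honey_jar [([0.34, 0.068, -0.002], 0.94), ([0.521, 0.258, 0.001], 0.65), ([0.429, 0.179, 0.002], 0.61), ([0.296, 0.177, 0.003], 0.61)]
side rail [([0.649, 0.004, 0.066], 0.95)]
side rail_gap1 [([0.648, 0.158, 0.063], 0.61), ([0.644, 0.084, 0.065], 0.56), ([0.646, 0.006, 0.066], 0.5)]
side clip_1_2 [([0.644, 0.088, 0.066], 0.6), ([0.649, 0.12, 0.07], 0.55)]
side rack [([0.631, 0.0, -0.001], 0.65), ([0.647, 0.084, 0.066], 0.26)]
side gap3_mouth [([0.549, 0.002, 0.001], 0.66)]
side honey_jar [([0.34, 0.07, 0.003], 0.92), ([0.298, 0.173, 0.003], 0.86), ([0.428, 0.186, -0.003], 0.65), ([0.52, 0.262, -0.004], 0.65)]
```

View pics/crop.png

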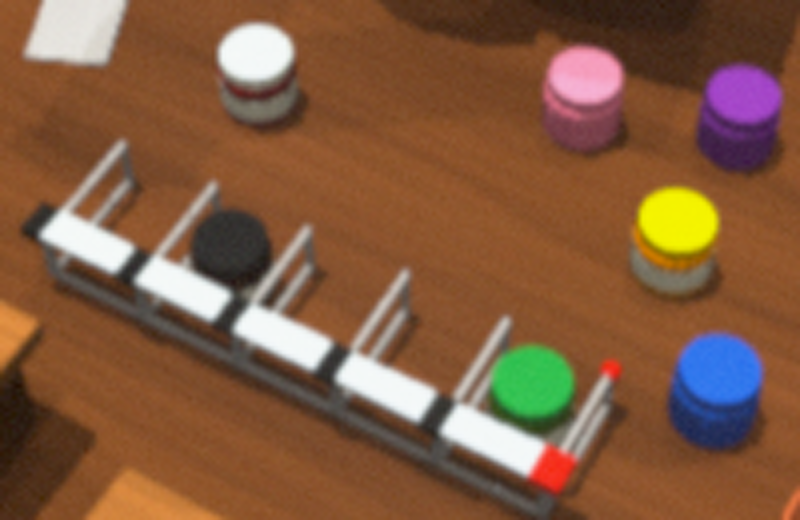

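The honey jar is the amber one with the yellow lid at scene (334,210). The jars at (344,247), (311,174) and (350,180) are blue, pink and purple look-alikes. The red end is at (303,267), on the green pesto side, so the third gap is the empty one at about (236,237). The network positions agree: rail z is about 0.066, and the gap pitch is about 78 mm.

Request:
move_arm(plan=[[[0.65,1,0],[0,0,-0.083],0],[[0.65,1,0],[0,0,-0.083],0],[[0.65,1,0],[0,0,-0.083],0],[[0.65,1,0],[0,0,-0.083],0],[[0.65,1,0],[0,0,-0.083],0]])

```text
time_s: 3.02
position: [0.2925, -0.4011, 0.2142]
ee_rot: [0.001, 0.707, 0.001, -0.707]
contact_force: [-0.0, -0.7, 0.4]
grip_width: 0.485
```

Request:
move_arm(plan=[[[0.65,1,0],[0,0,0],0],[[0.65,1,0],[0,0,0],0],[[0.65,1,0],[0,0,0],0],[[0.65,1,0],[0,0,0],0],[[0.65,1,0],[0,0,0],0]])

```text
time_s: 3.65
position: [0.4226, -0.202, 0.214]
ee_rot: [0.001, 0.707, 0.001, -0.707]
contact_force: [-0.0, -0.4, -0.4]
grip_width: 0.003
```

Request:
move_arm(plan=[[[0.65,1,0],[0,0,0],0],[[0.65,1,0],[0,0,0],0],[[0.65,1,0],[0,0,0],0],[[0.65,1,0],[0,0,0],0],[[0.65,1,0],[0,0,0],0]])

```text
time_s: 4.28
position: [0.5529, -0.0027, 0.2137]
ee_rot: [0.001, 0.707, 0.001, -0.707]
contact_force: [-0.3, -0.9, -1.0]
grip_width: 0.003
```

Request:
move_arm(plan=[[[0.45,0.76,0],[-0.083,0,0],0],[[0.45,0.76,0],[-0.083,0,0],0],[[0.45,0.76,0],[-0.083,0,0],0],[[0.45,0.76,0],[-0.083,0,0],0],[[0.45,0.76,0],[-0.083,0,0],0]])

```text
time_s: 4.9
position: [0.6412, 0.1463, 0.2135]
ee_rot: [-0.092, -0.701, 0.092, 0.701]
contact_force: [-1.2, -0.8, -0.2]
grip_width: 0.004
```

Request:
move_arm(plan=[[[0.035,0,-0.3],[0,0,0],0],[[0.035,0,-0.55],[0,0,0],0],[[0.035,0,-0.65],[0,0,0],0],[[0.035,0,-0.66],[0,0,0],0],[[0.035,0,-0.66],[0,0,0],0],[[0.035,0,-0.66],[0,0,0],0]])

```text
time_s: 5.65
position: [0.6491, 0.1483, 0.0838]
ee_rot: [0.092, 0.702, -0.092, -0.7]
contact_force: [-0.5, -0.5, -0.7]
grip_width: 0.004
```

Run:
```python
from h import *
p=get_image("side");q=get_image("scene")
a=cv2.resize(p["color"][120:240,130:280],None,fx=3,fy=3,interpolation=cv2.INTER_CUBIC)
b=cv2.resize(q["color"][190:310,190:340],None,fx=3,fy=3,interpolation=cv2.INTER_CUBIC)
cv2.imwrite('pics/d.png',np.vstack([a,b])[:,:,::-1][:600] if 0 else cv2.resize(np.hstack([a,b]),(800,320))[:,:,::-1])
```

```text
(no output)
```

View pics/d.png

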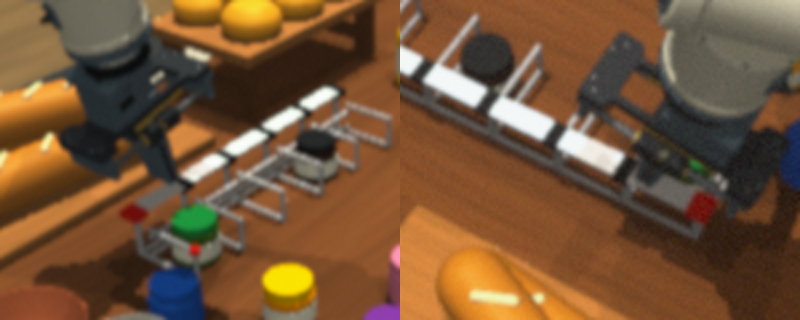

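Request:
move_arm(plan=[[[0,0.025,-0.01],[0,0,0],0],[[0,0.025,-0.02],[0,0,0],0],[[0,0.025,-0.03],[0,0,0],0],[[0,0.025,-0.04],[0,0,0],0],[[0,0.025,-0.045],[0,0,0],0],[[0,0.025,-0.045],[0,0,0],0]])

```text
time_s: 6.5
position: [0.6481, 0.1531, 0.0728]
ee_rot: [-0.092, -0.701, 0.092, 0.701]
contact_force: [0.7, 0.1, -0.9]
grip_width: 0.003
```

Request:
move_arm(plan=[[[0,0,-0.01],[0,0,0],0],[[0,0,-0.02],[0,0,0],0],[[0,0,-0.02],[0,0,0],0]])

```text
time_s: 6.88
position: [0.648, 0.1531, 0.0687]
ee_rot: [-0.092, -0.701, 0.092, 0.701]
contact_force: [-0.1, -0.9, -0.6]
grip_width: 0.004
```

Request:
move_arm(plan=[[[0,0,-0.01],[0,0,0],0],[[0,0,-0.01],[0,0,0],0]])

```text
time_s: 7.12
position: [0.6483, 0.1531, 0.067]
ee_rot: [0.092, 0.701, -0.092, -0.701]
contact_force: [0.5, 0.3, 3.1]
grip_width: 0.01
```

Request:
move_arm(plan=[[[0,0,-0.006],[0,0,0],0],[[0,-0.04,-0.006],[0,0,0],0],[[0.001,-0.08,-0.006],[0,0,0],0],[[0.003,-0.12,-0.006],[0,0,0],0],[[0.004,-0.16,-0.006],[0,0,0],0],[[0.005,-0.2,-0.006],[0,0,0],0],[[0.006,-0.24,-0.006],[0,0,0],0],[[0.007,-0.28,-0.006],[0,0,0],0],[[0.009,-0.34,-0.006],[0,0,0],0],[[0.01,-0.4,-0.006],[0,0,0],0]], grip_force=30)

```text
time_s: 8.38
position: [0.6502, 0.0724, 0.0658]
ee_rot: [0.092, 0.701, -0.092, -0.701]
contact_force: [-0.1, 3.6, 5.5]
grip_width: 0.008
```

Request:
move_arm(plan=[[[0,-0.04,0],[0,0,0],0],[[0.001,-0.08,0],[0,0,0],0],[[0.003,-0.12,0],[0,0,0],0],[[0.004,-0.16,0],[0,0,0],0],[[0.005,-0.2,0],[0,0,0],0],[[0.006,-0.24,0],[0,0,0],0],[[0.007,-0.28,0],[0,0,0],0],[[0.009,-0.34,0],[0,0,0],0],[[0.01,-0.41,0],[0,0,0],0],[[0.01,-0.41,0],[0,0,0],0]])

```text
time_s: 9.62
position: [0.652, -0.0106, 0.0658]
ee_rot: [-0.092, -0.701, 0.093, 0.701]
contact_force: [1.0, -3.6, 5.2]
grip_width: 0.007
```

Request:
move_arm(plan=[[[0,0,0.2],[0,0,0],0],[[0,0,0.5],[0.083,0,0],0],[[0,0,0.6],[0.083,0,0],0.33],[[0,0,0.6],[0.083,0,0],0.33]])

```text
time_s: 10.12
position: [0.6526, -0.0111, 0.1872]
ee_rot: [-0.001, 0.708, -0.001, -0.706]
contact_force: [0.6, 0.1, -0.7]
grip_width: 0.192
```

Request:
move_arm(plan=[[[-1,0.9,0],[0,0,0.5],0.33],[[-1,0.9,0],[0,0,0.5],0.33],[[-1,0.9,0],[0,0,0.5],0.33],[[-1,0.9,0],[0,0,0.5],0.33],[[-1,0.9,0],[0,0,0.5],0.33],[[-1,0.9,0],[0,0,0.5],0.33],[[-1,0.9,0],[0,0,0.5],0.33],[[-1,0.9,0],[0,0,0.5],0.33],[[-1,0.9,0],[0,0,0.5],0.33],[[-1,0.9,0],[0,0,0.5],0.33]])

```text
time_s: 11.38
position: [0.4511, 0.1709, 0.1845]
ee_rot: [-0.5, -0.499, -0.5, 0.501]
contact_force: [0.1, 0.0, -0.7]
grip_width: 0.331
```

Run:
```python
from h import *
from scipy.spatial.transform import Rotation as Ro
s=robot.read_state(); w,x,y,z=s["ee_rot"]; R=Ro.from_quat([x,y,z,w]).as_matrix()
print(s["position"],s["qpos"].round(2),R.round(2).tolist(),s["grip_width"])
p=get_image("wrist"); save(p,"w.png"); H=np.array(p["hand_eye"])
for t in("honey_jar","gap3_mouth","rail_gap1"):
  for d in place_of(t,p): print(t,(R@(H@np.append(d["at"],1))[:3]+s["position"]).round(3),round(d["confidence"],2))
```

```text
[0.45113226 0.17090999 0.18448101] [ 0.24  0.33  1.72 -0.    1.09  0.24] [[-0.0, 1.0, 0.0], [-0.0, 0.0, -1.0], [-1.0, -0.0, 0.0]] 0.33077887270401385
honey_jar [ 0.424  0.183 -0.001] 0.95
honey_jar [0.3   0.178 0.003] 0.6
honey_jar [0.338 0.064 0.003] 0.55
rail_gap1 [0.649 0.079 0.07 ] 0.89
rail_gap1 [0.645 0.005 0.066] 0.89
rail_gap1 [0.646 0.158 0.066] 0.83
```

View pics/w.png

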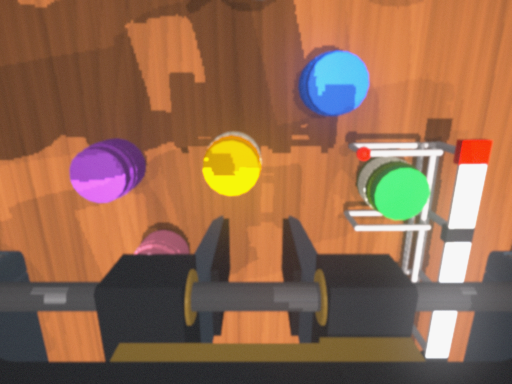

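The wrist view shows the honey jar at (232,165), which puts it at about (0.425, 0.183). I'll lower the half-open fingers behind it, on its +y side, to cradle it.

Request:
move_arm(plan=[[[-0.13,0.3,0],[0,0,0],0.33],[[-0.13,0.39,0],[0,0,0],0.33],[[-0.13,0.39,-0.3],[0,0,0],0.33],[[-0.13,0.39,-0.55],[0,0,0],0.33],[[-0.13,0.39,-0.75],[0,0,0],0.33],[[-0.13,0.39,-0.81],[0,0,0],0.33],[[-0.13,0.39,-0.81],[0,0,0],0.33]])

```text
time_s: 12.45
position: [0.4262, 0.2491, 0.0238]
ee_rot: [-0.5, -0.5, -0.5, 0.5]
contact_force: [-0.1, 0.0, -0.3]
grip_width: 0.332
```

Run:
```python
from h import *
p=get_image("scene"); q=get_image("side")
for P in(p,q): print([(world(P,d["at"]).round(3).tolist(),round(d["confidence"],2)) for d in place_of("honey_jar",P)])
```

```text
[([0.522, 0.258, 0.002], 0.86), ([0.295, 0.18, 0.005], 0.69), ([0.338, 0.07, -0.001], 0.6), ([0.43, 0.184, 0.002], 0.58)]
[([0.338, 0.071, -0.005], 0.95), ([0.298, 0.178, 0.004], 0.88), ([0.426, 0.184, -0.003], 0.69), ([0.519, 0.26, -0.003], 0.58)]
```

Request:
move_arm(plan=[[[0,-0.05,0],[0,0,0],0.33],[[0,-0.09,0],[0,0,0],0.33],[[0,-0.12,0],[0,0,0],0.33],[[0,-0.16,0],[0,0,0],0.33],[[0,-0.21,0],[0,0,0],0.33],[[0,-0.26,0],[0,0,0],0.33],[[0,-0.31,0],[0,0,0],0.33],[[0,-0.36,0],[0,0,0],0.33],[[0,-0.41,0],[0,0,0],0.33],[[0,-0.45,0],[0,0,0],0.33]])

```text
time_s: 13.9
position: [0.4261, 0.1585, 0.0237]
ee_rot: [-0.5, -0.5, -0.5, 0.5]
contact_force: [-0.1, 2.1, 1.0]
grip_width: 0.331
```

Run:
```python
from h import *
p=get_image("scene"); q=get_image("side")
for P in(p,q): print([(world(P,d["at"]).round(3).tolist(),round(d["confidence"],2)) for d in place_of("honey_jar",P)])
```

```text
[([0.297, 0.179, 0.002], 0.69), ([0.342, 0.068, -0.002], 0.57), ([0.522, 0.259, 0.001], 0.57), ([0.553, 0.005, -0.002], 0.3)]
[([0.518, 0.263, -0.001], 0.83), ([0.427, 0.117, -0.001], 0.67), ([0.34, 0.071, -0.001], 0.62), ([0.3, 0.176, 0.003], 0.57)]
```

Request:
move_arm(plan=[[[0,-0.05,0],[0,0,0],0.33],[[0,-0.11,0],[0,0,0],0.33],[[0,-0.17,0],[0,0,0],0.33],[[0,-0.23,0],[0,0,0],0.33],[[0,-0.3,0],[0,0,0],0.33],[[0,-0.37,0],[0,0,0],0.33],[[0,-0.44,0],[0,0,0],0.33],[[0,-0.5,0],[0,0,0],0.33],[[0,-0.55,0],[0,0,0],0.33],[[0,-0.57,0],[0,0,0],0.33]])

```text
time_s: 15.35
position: [0.4262, 0.0446, 0.0237]
ee_rot: [0.5, 0.5, 0.5, -0.5]
contact_force: [0.3, 2.2, -0.7]
grip_width: 0.33
```

Request:
move_arm(plan=[[[0,0,0],[0,0,0],0.33],[[0,0.1,0],[0,0,0],0.33],[[0,0.2,0.2],[0,0,0],0.33],[[0,0.2,0.5],[0,0,0],0.33],[[0,0.2,0.7],[0,0,0],0.33],[[0,0.2,0.7],[0,0,0],0.33]])

```text
time_s: 16.1
position: [0.4277, 0.0857, 0.1663]
ee_rot: [0.502, 0.501, 0.499, -0.498]
contact_force: [0.6, 0.0, -1.0]
grip_width: 0.333
```

Run:
```python
from h import *
from scipy.spatial.transform import Rotation as Ro
p=get_image("scene"); q=get_image("side")
for P in(p,q):
  for t in ("honey_jar","gap3_mouth","jam_jar"): print(t,[(world(P,d["at"]).round(3).tolist(),round(d["confidence"],2)) for d in place_of(t,P)])
s=robot.read_state(); w,x,y,z=s["ee_rot"]; R=Ro.from_quat([x,y,z,w]).as_matrix()
p=get_image("wrist"); H=np.array(p["hand_eye"])
for t in("honey_jar","gap3_mouth"):
  for d in place_of(t,p): print(t,(R@(H@np.append(d["at"],1))[:3]+s["position"]).round(3),round(d["confidence"],2))
```

```text
honey_jar [([0.297, 0.18, 0.003], 0.95), ([0.425, -0.001, 0.0], 0.64), ([0.523, 0.261, -0.0], 0.61), ([0.338, 0.071, -0.001], 0.56), ([0.594, 0.161, -0.001], 0.16)]
gap3_mouth [([0.553, 0.002, -0.001], 0.93)]
jam_jar [([0.442, -0.153, 0.002], 0.88), ([0.651, -0.394, 0.001], 0.28)]
honey_jar [([0.337, 0.069, -0.004], 0.87), ([0.297, 0.176, 0.003], 0.68), ([0.52, 0.261, -0.005], 0.62), ([0.424, 0.005, -0.004], 0.55)]
gap3_mouth [([0.551, -0.0, -0.004], 0.86)]
jam_jar [([0.44, -0.154, -0.001], 0.8)]
honey_jar [0.339 0.067 0.004] 0.87
honey_jar [0.427 0.003 0.001] 0.76
```

Request:
move_arm(plan=[[[-0.33,-0.41,0],[0,0,-0.5],0.22],[[-0.33,-0.41,0],[0,0,-0.5],0.22],[[-0.33,-0.41,0],[0,0,-0.5],0.22],[[-0.33,-0.41,0],[0,0,-0.5],0.22],[[-0.33,-0.41,0],[0,0,-0.5],0.22],[[-0.33,-0.41,0],[0,0,-0.5],0.22],[[-0.33,-0.41,0],[0,0,-0.5],0.22],[[-0.33,-0.41,0],[0,0,-0.5],0.22],[[-0.33,-0.41,0],[0,0,-0.5],0.22],[[-0.33,-0.41,0],[0,0,-0.5],0.22]])

```text
time_s: 17.9
position: [0.3602, 0.0031, 0.1637]
ee_rot: [-0.0, -0.707, -0.0, 0.707]
contact_force: [-0.6, 0.3, 0.1]
grip_width: 0.221
```

Request:
move_arm(plan=[[[0,0,-0.2],[0,0,0],0.22],[[0,0,-0.45],[0,0,0],0.22],[[0,0,-0.65],[0,0,0],0.22],[[0,0,-0.71],[0,0,0],0.22],[[0,0,-0.71],[0,0,0],0.22]])

```text
time_s: 18.52
position: [0.3597, 0.0032, 0.021]
ee_rot: [-0.0, -0.706, -0.001, 0.708]
contact_force: [-0.3, 0.3, 0.8]
grip_width: 0.219
```

Request:
move_arm(plan=[[[0.05,0,0],[0,0,0],0.22],[[0.09,0,0],[0,0,0],0.22],[[0.13,0,0],[0,0,0],0.22],[[0.18,0,0],[0,0,0],0.22],[[0.24,0,0],[0,0,0],0.22],[[0.31,0,0],[0,0,0],0.22],[[0.38,0,0],[0,0,0],0.22],[[0.45,0,0],[0,0,0],0.22],[[0.51,0,0],[0,0,0],0.22],[[0.55,0,0],[0,0,0],0.22]])

```text
time_s: 19.77
position: [0.471, 0.0031, 0.0217]
ee_rot: [0.0, 0.707, 0.0, -0.707]
contact_force: [-2.4, -0.2, 0.2]
grip_width: 0.223
```

Run:
```python
from h import *
p=get_image("scene"); q=get_image("side")
for P in(p,q):
  for t in ("honey_jar","gap3_mouth","rack"): print(t,[(world(P,d["at"]).round(3).tolist(),round(d["confidence"],2)) for d in place_of(t,P)])
a=cv2.resize(q["color"][140:260,170:320],(500,400)); b=cv2.resize(p["color"][160:280,170:320],(500,400))
cv2.imwrite('pics/e.png',cv2.resize(np.hstack([a,b]),(800,320))[:,:,::-1])
```

```text
honey_jar [([0.295, 0.18, 0.0], 0.94), ([0.341, 0.069, 0.0], 0.77), ([0.394, -0.34, 0.001], 0.74), ([0.524, 0.259, 0.0], 0.67), ([0.516, 0.0, 0.002], 0.66)]
gap3_mouth [([0.551, 0.004, 0.001], 0.84)]
rack [([0.627, 0.005, 0.002], 0.81), ([0.649, 0.086, 0.067], 0.18)]
honey_jar [([0.3, 0.175, 0.001], 0.91), ([0.514, 0.002, -0.005], 0.58), ([0.648, 0.158, 0.064], 0.33)]
gap3_mouth [([0.555, 0.003, -0.002], 0.62), ([0.63, 0.002, 0.002], 0.41), ([0.453, 0.377, -0.003], 0.38), ([0.517, 0.003, -0.005], 0.35)]
rack [([0.629, -0.001, -0.001], 0.95), ([0.453, 0.375, 0.001], 0.66)]
```

View pics/e.png

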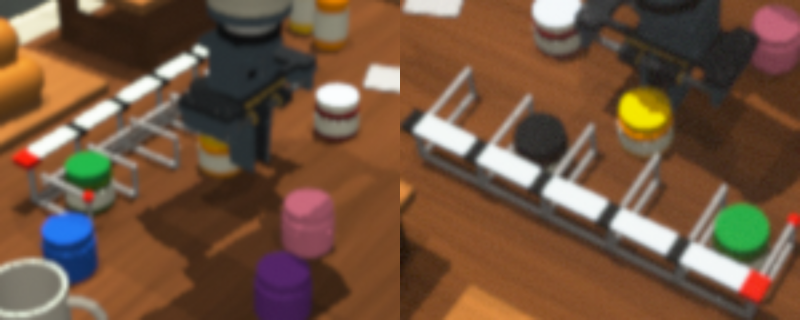

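The jar is at (645,120) in the right-hand view, lined up with the empty third gap. Next I push it in.

Request:
move_arm(plan=[[[0.04,0,0],[0,0,0],0.22],[[0.09,0,0],[0,0,0],0.22],[[0.14,0,0],[0,0,0],0.22],[[0.19,0,0],[0,0,0],0.22],[[0.24,0,0],[0,0,0],0.22],[[0.29,0,0],[0,0,0],0.22],[[0.33,0,0],[0,0,0],0.22],[[0.36,0,0],[0,0,0],0.22],[[0.38,0,0],[0,0,0],0.22],[[0.38,0,0],[0,0,0],0.22]])

```text
time_s: 21.42
position: [0.5465, 0.0031, 0.0217]
ee_rot: [0.0, 0.707, 0.0, -0.707]
contact_force: [0.0, 0.0, -0.0]
grip_width: 0.217
```

Request:
move_arm(plan=[[[0.01,0,0],[0,0,0],0.22],[[0.02,0,0],[0,0,0],0.22],[[0.02,0,0],[0,0,0],0.22]])

```text
time_s: 21.8
position: [0.5503, 0.0031, 0.0217]
ee_rot: [0.0, 0.707, -0.0, -0.707]
contact_force: [-1.1, 0.4, -0.0]
grip_width: 0.221
```

Request:
move_arm(plan=[[[0.01,0,0],[0,0,0],0.22],[[0.01,0,0],[0,0,0],0.22]])

```text
time_s: 22.05
position: [0.5523, 0.0031, 0.0217]
ee_rot: [0.0, 0.707, 0.0, -0.707]
contact_force: [1.3, -0.0, -0.1]
grip_width: 0.221
```

Request:
move_arm(plan=[[[0.01,0,0],[0,0,0],0.22],[[0.01,0,0],[0,0,0],0.22]])

```text
time_s: 22.3
position: [0.5544, 0.0031, 0.0217]
ee_rot: [0.0, 0.707, 0.0, -0.707]
contact_force: [-0.3, -0.9, -1.1]
grip_width: 0.219
```

Request:
move_arm(plan=[[[0.01,0,0],[0,0,0],0.22],[[0.01,0,0],[0,0,0],0.22]])

```text
time_s: 22.55
position: [0.5554, 0.0032, 0.0216]
ee_rot: [0.0, -0.707, -0.0, 0.708]
contact_force: [-4.7, 0.4, 2.5]
grip_width: 0.224
```

Request:
move_arm(plan=[[[0.005,0,0],[0,0,0],0.22],[[0.005,0,0],[0,0,0],0.22]])

```text
time_s: 22.8
position: [0.5556, 0.0032, 0.0215]
ee_rot: [0.0, -0.706, -0.0, 0.708]
contact_force: [-9.4, -0.9, 6.1]
grip_width: 0.221
```

Force rises to 9 N and the tool stops at x = 0.5556, where I predicted the back stop. I'll back off and check.

Request:
move_arm(plan=[[[-0.02,0,0],[0,0,0],0.22],[[-0.08,0,0],[0,0,0],0.22],[[-0.2,0,0],[0,0,0],0.22],[[-0.4,0,0.2],[0,0,0],0.22],[[-0.55,0,0.6],[0,0,0],0.22],[[-0.7,0,0.8],[0,0,0],0.22],[[-0.7,0,0.8],[0,0,0],0.22],[[-0.7,0,0.8],[0,0,0],0.22]])

```text
time_s: 23.8
position: [0.4172, 0.0031, 0.1819]
ee_rot: [0.0, 0.708, -0.0, -0.707]
contact_force: [0.5, -0.1, 0.1]
grip_width: 0.225
```

Run:
```python
from h import *
p=get_image("scene"); q=get_image("side")
for P in(p,q):
  for t in ("honey_jar","rack","jam_jar","pesto_jar","cocoa_jar","mug","bowl","juice_a","spreader"): print(t,[(world(P,d["at"]).round(3).tolist(),round(d["confidence"],2)) for d in place_of(t,P)])
a=cv2.resize(q["color"][140:260,170:320],(500,400)); b=cv2.resize(p["color"][160:280,170:320],(500,400))
cv2.imwrite('pics/f.png',cv2.resize(np.hstack([a,b]),(800,320))[:,:,::-1])
```

```text
honey_jar [([0.297, 0.182, 0.002], 0.95), ([0.341, 0.071, 0.001], 0.86), ([0.599, 0.003, 0.001], 0.56)]
rack [([0.625, 0.006, 0.0], 0.71)]
jam_jar [([0.444, -0.151, 0.001], 0.84)]
pesto_jar [([0.594, 0.162, -0.002], 0.81)]
cocoa_jar [([0.593, 0.406, 0.002], 0.68), ([0.596, -0.079, 0.003], 0.57), ([0.599, 0.001, 0.003], 0.32), ([0.654, -0.391, 0.001], 0.24)]
mug [([0.455, 0.38, 0.002], 0.81)]
bowl [([0.591, 0.406, 0.003], 0.82)]
juice_a [([0.65, -0.393, 0.002], 0.94), ([0.586, -0.365, 0.001], 0.73)]
spreader [([0.395, -0.34, 0.001], 0.68)]
honey_jar [([0.297, 0.176, 0.0], 0.97), ([0.52, 0.261, -0.004], 0.71), ([0.339, 0.069, 0.001], 0.7), ([0.597, 0.002, -0.006], 0.69)]
rack [([0.648, 0.003, 0.066], 0.61), ([0.63, 0.003, 0.001], 0.59)]
jam_jar [([0.441, -0.152, 0.001], 0.62)]
pesto_jar [([0.592, 0.161, 0.0], 0.85)]
cocoa_jar [([0.597, -0.071, 0.0], 0.76)]
mug [([0.451, 0.377, -0.001], 0.62)]
bowl [([0.596, 0.396, -0.001], 0.85)]
juice_a [([0.59, 0.159, 0.0], 0.7), ([0.592, -0.367, 0.003], 0.5)]
spreader [([0.392, -0.345, -0.0], 0.74)]
```

View pics/f.png

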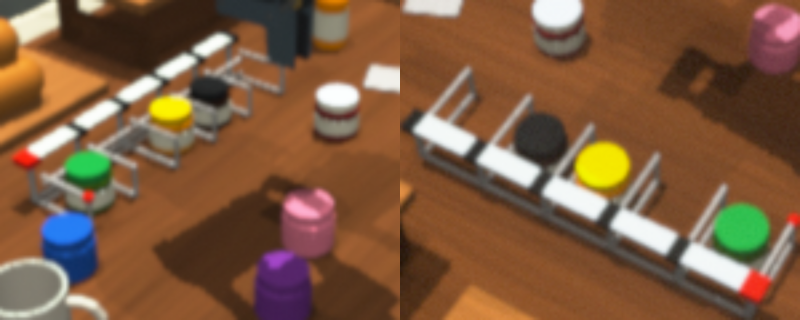

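The honey jar (right-hand view (602,168)) stands upright in gap 3 at about (0.598, 0.003), roughly 29 mm in front of the stop. Nothing else has moved beyond measurement noise.

```bash
python3 -c "
from station import robot
print(robot.finish_job())"
```

```text
the job is handed in; nothing more can be done
None
```

The honey jar is upright in the third gap, against the back stop, and the job is handed in. No verdict was reported.

- **Counting:** I ran the shut, tilted fingers along the rail from behind gap 1, over both black clips, to behind gap 3. The force was 3 to 5.5 N at the three points I read (start, gap 2 and end); I did not read it on the clips themselves.
- **Pushing:** I cradled the jar between half-open fingers without gripping it. I pushed it sideways to the line of gap 3, then forward until the force rose to about 9 N at the predicted stop position. There was also about 6 N of upward force at that moment, so I backed off straight away.
- **Final checks:** Both fixed cameras put the jar at about (0.598, 0.003), roughly 29 mm in front of the stop and within about 3 mm of the gap's centre line. The other jars and items read within measurement noise (a few mm) of where they started. The exception was the cocoa jar, which read about 5 mm off in the side view but unchanged in the scene view.
- **Network errors:** The networks gave some false hits, such as the look-alike jars. I settled those by checking the pictures. The second juice bottle was missed in the last side view but read unchanged in the scene view.

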